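# Seat a pump cover evenly with four clamping levers

### The arm

A 6-joint arm with a two-finger parallel gripper is mounted at the origin on the work surface. World frame = base frame: x ahead of the robot, y to its left, z up, the work surface at z = 0. Lengths are in mm, angles in rad, forces in N, time in s.
With the tool pointing down it reaches from about 350 to 975 mm from the base axis. Payload 7.1 kg.
Tool frame: the origin (TCP) lies midway between the tips of the shut fingers; the grasp point (between the pads) lies 19 mm behind it; z points along the fingers, x is the direction in which the jaws open and shut, and the axes are right-handed (so a half turn about z gives the same grasp; the last joint's range is limited). The gripper opens to 88 mm and grips with 3 to 60 N. Pads are 20 mm wide; open, the fingers measure 115 mm over their backs; the gripper's body (75 mm by 178 mm) begins 61 mm behind the grasp point.
Start: joints at [-1.226, 0.423, 1.63, -0, 1.089, -0.019], TCP at [222.409, -584.071, 222.675] pointing down, gripper open.
Joint ranges: [-3, 3], [-0.9, 2.11], [0.09, 2.58], [-1.31, 4.45], [0.11, 2.69], [-2.54, 2.54]. Speed limits (rad/s): [2.39, 2.39, 3.01, 3.14, 3.14, 3.14].

### API

Orientations are given as a rotation vector (axis times angle).
In Python, from workcell import telemetry, imaging, ticket gives the robot as it stands.
- The arm moves only by the tool jog_arm, never from a script. Its arguments are lists of equal length, an entry for each row: "travel": the shift along the world's x, y, z in units of 400 mm (1.0 is 400 mm), a list of three; "dr": the turn, a rotation vector about the world's x, y, z in units of 90 degrees (1.0 is 90 degrees), a list of three. In form: {"travel": [[tx, ty, tz], ...], "dr": [[wx, wy, wz], ...]}. A call has exactly 10 rows; each row is the pose to reach, as a shift and turn from the pose measured when the call began; what a row does not reach only later rows make up. A row lasts 1/10 s, in which the tool goes at most 50 mm and 8.59 degrees, less where a joint would pass 70% of its speed; a pose out of reach is approached as far as the arm can. A call with a number of a shift or a turn outside -1 to 1 is refused whole. A call with a gripper value outside its range is refused whole. "hand" is the opening, from -1 (shut) to 1 (fully open), set as the call begins (left out, the last holds). The fingers move at their own pace and stop on an object; the grip force is fixed at half the most. Time passes only in rows, so rows that repeat a pose let the fingers close, or fill a call up. It gives the time, the measured TCP pose, the force and the opening at its end, in the units of the state.
- telemetry.get_obs(): the state, without advancing time (a new reading comes with each control period).
- imaging.get_image(name): name is "scene" or "top"; returns a dict with "pixels" (420x560x3 uint8, red, green, blue), "range_z" (420x560 float32, mm along the optical axis (not along the pixel's ray), 0 where there is no reading), "fx", "fy", "cx", "cy" (pixels), "k1" (the pictures are not rectified: a ray, as slopes to the right and down, at radius r is drawn at 1 + k1 r^2 times it, then the intrinsics apply), "extrinsics" (4x4, takes a point from world to camera coordinates). Camera axes: x right, y down, z forward; pixel columns grow to the right and rows downward; lengths in mm; the calibration is good to about 2 mm. A picture is of the moment at which its call begins.
- ticket.close_job(): hands the job in, once; it reports no verdict.
The state is a dict: "t": time; "qpos": joint angles; "qvel": joint speeds; "joint_torque": joint torques, N m; "ee_pos": TCP position; "orientation": TCP orientation; "ft_force": force on the tool from outside, world axes, zero at the start; "moment": the same for the moment, N m; "width": finger opening in mm.
Only numpy, scipy, OpenCV 4.12 (cv2) and the standard library are available. Lean on these libraries where they do the work, as an engineer would, in place of code of your own. Each camera call takes 0.05 s, during which the arm holds its last target. There are 200 camera calls.

### The job

The cover of this returned pump has to be closed before it goes back on the shelf. Turn its four clamping levers clockwise crosswise, a little at a time - first all about half way, then all home to their firm stops - so that the cover comes down evenly, never visibly cocked, and ends fully seated at all four corners. Feel for each stop and snug the levers gently without straining them, leave the spanner, seal ring and blank flange beside it where they lie, and let go at the end.

Things in the scene. Friction and masses are not known exactly. Their poses are not given: they have to be found in the camera images.
- housing: Grey cast pump housing bolted to the bench: 150 x 150 mm foot, 60 mm high, round ports on its +y and -y sides. Origin: centre of its underside; z up. Four upright studs stand at x, y = (+-50, +-50) mm in this frame, numbered anticlockwise from (+, +); each has a clamping lever that holds down the cover.
- cover: Aluminium cover 148 x 148 x 12 mm over the housing. Origin: centre of its underside, 62 mm above the bench when home, 5.2 to 6 mm more at the start. Each lever moves mostly its own corner and cocks the cover: one corner 3 mm low = 1.2 degrees, two neighbours 3 mm low = 1.7. More than 1.6 degrees from level (0.028 rad) fails, so bring all half way, crosswise (1, 3, 2, 4), then all home.
- corner1 (a point): Underside of the cover on the axis of stud 1, at x, y = (+50, +50) mm in the housing's frame. 62 mm above the bench when home; it must end within 0.4 mm of that, which only the lever's firm stop can tell you.
- post1 (a point): Lever 1: centre of its upright black grip post, 16 mm diameter, clear for 15 mm below this point (its arm is there) and 16 mm above, 42 mm out from the axis of stud 1. Turned clockwise seen from above it tightens and sinks 4.3 mm per rad; 114 mm above the bench when home, 119.2 to 120 at the start. Push it round, straddle it or pinch it from above; let go, it stays.
- give1 (a joint): Springy give of lever 1 in its hub, rad: 0 unpushed, + pushed clockwise; 8 N m per rad. Turning takes 0.15 to 0.23 N m (4 to 6 N at the post, across its arm); at the stop, whose angle differs each time by +-0.3 rad and must be felt, the push rises 4.5 N per mm. 10 to 16 N is firm; over 1.0 N m (0.125 rad, 24 N) either way strains the stud and fails.
- corner2 (a point): Underside of the cover on the axis of stud 2, at x, y = (-50, +50) mm in the housing's frame. 62 mm above the bench when home; it must end within 0.4 mm of that, which only the lever's firm stop can tell you.
- post2 (a point): Lever 2: centre of its upright black grip post, 16 mm diameter, clear for 15 mm below this point (its arm is there) and 16 mm above, 42 mm out from the axis of stud 2. Turned clockwise seen from above it tightens and sinks 4.3 mm per rad; 114 mm above the bench when home, 119.2 to 120 at the start. It clears the other levers all the way round.
- give2 (a joint): Springy give of lever 2 in its hub, rad: 0 unpushed, + pushed clockwise; 8 N m per rad. Turning takes 0.15 to 0.23 N m (4 to 6 N at the post, across its arm); at the stop, whose angle differs each time by +-0.3 rad and must be felt, the push rises 4.5 N per mm. 10 to 16 N is firm; over 1.0 N m (0.125 rad, 24 N) either way strains the stud and fails.
- corner3 (a point): Underside of the cover on the axis of stud 3, at x, y = (-50, -50) mm in the housing's frame. 62 mm above the bench when home; it must end within 0.4 mm of that, which only the lever's firm stop can tell you.
- post3 (a point): Lever 3: centre of its upright black grip post, 16 mm diameter, clear for 15 mm below this point (its arm is there) and 16 mm above, 42 mm out from the axis of stud 3. Turned clockwise seen from above it tightens and sinks 4.3 mm per rad; 114 mm above the bench when home, 119.2 to 120 at the start. Fully loose to its firm stop (home) is 1.4 rad.
- give3 (a joint): Springy give of lever 3 in its hub, rad: 0 unpushed, + pushed clockwise; 8 N m per rad. Turning takes 0.15 to 0.23 N m (4 to 6 N at the post, across its arm); at the stop, whose angle differs each time by +-0.3 rad and must be felt, the push rises 4.5 N per mm. 10 to 16 N is firm; over 1.0 N m (0.125 rad, 24 N) either way strains the stud and fails.
- corner4 (a point): Underside of the cover on the axis of stud 4, at x, y = (+50, -50) mm in the housing's frame. 62 mm above the bench when home; it must end within 0.4 mm of that, which only the lever's firm stop can tell you.
- post4 (a point): Lever 4: centre of its upright black grip post, 16 mm diameter, clear for 15 mm below this point (its arm is there) and 16 mm above, 42 mm out from the axis of stud 4. Turned clockwise seen from above it tightens and sinks 4.3 mm per rad; 114 mm above the bench when home, 119.2 to 120 at the start. At the start it is 1.2 to 1.38 rad from its stop.
- give4 (a joint): Springy give of lever 4 in its hub, rad: 0 unpushed, + pushed clockwise; 8 N m per rad. Turning takes 0.15 to 0.23 N m (4 to 6 N at the post, across its arm); at the stop, whose angle differs each time by +-0.3 rad and must be felt, the push rises 4.5 N per mm. 10 to 16 N is firm; over 1.0 N m (0.125 rad, 24 N) either way strains the stud and fails.
- spanner: Bystander: steel spanner 160 mm long lying beside the housing; origin at its middle, underneath.
- spare_seal: Bystander: black rubber ring 64 mm across, 6 mm thick, flat on the bench by the housing; origin at the centre of its underside.
- blank_flange: Bystander: round steel blank flange 68 mm across, 24 mm high with its neck up, by the housing; origin at the centre of its underside.

How it is judged:
By the outcome, as a careful person would: the job done as asked, in the order asked, and still so for the second after the job is handed in, with the robot touching nothing.
It also fails if it takes over 72 s, if anything falls off the work surface, if the arm or the gripper's body presses on something with over 40 N, if the wrist force passes 120 N, or if a joint passes its speed limit or range.

## Working session

There is one attempt and no reset: what is moved stays moved. The work goes in short steps, Python scripts to look and compute and a tool call to move; the robot and the scene stay as the last step left them, time stands still between calls to the robot, and variables do not carry over. Pictures are saved under pics/ and viewed, about 8 in all and at most 12, crops included, and the job is handed in when it is done.

Besides the shell and the picture viewer there is one more tool, called after ">>>" by a JSON object that holds its "api" and its "payload". jog_arm: Moves the arm, as the interface text tells. Its arguments: {"type":"object","properties":{"travel":{"type":"array"},"dr":{"type":"array"},"hand":{"type":"number"}},"required":["travel","dr"]}

```bash
mkdir -p pics; ls
cat > h.py <<'E'
import numpy as np, cv2
from workcell import telemetry, imaging, ticket
def grab(n,f=None):
    d=imaging.get_image(n)
    if f: cv2.imwrite('pics/'+f,cv2.cvtColor(d['pixels'],cv2.COLOR_RGB2BGR))
    return d
def ray(d,u,v):
    xd,yd=(u-d['cx'])/d['fx'],(v-d['cy'])/d['fy']
    x,y=xd,yd
    for _ in range(20):
        s=1+d['k1']*(x*x+y*y); x,y=xd/s,yd/s
    E=np.array(d['extrinsics']);R=E[:3,:3];t=E[:3,3]
    return -R.T@t, R.T@np.array([x,y,1.])
def onplane(d,u,v,z):
    c,r=ray(d,u,v); return c+r*(z-c[2])/r[2]
def bydepth(d,u,v):
    c,r=ray(d,u,v); return c+r*float(d['range_z'][int(v),int(u)])
E
python3 - <<'E'
from h import *
import json
o=telemetry.get_obs()
print({k:np.round(v,3) for k,v in o.items()})
for n in('top','scene'):
    d=grab(n,n+'0.png'); print(n,d['fx'],d['cx'],d['cy'],d['k1'],np.round(d['extrinsics'],3).tolist())
E
```

```text
pics
{'t': np.float64(0.0), 'qpos': array([-1.226,  0.424,  1.631, -0.   ,  1.089, -0.019]), 'qvel': array([ 0.   , -0.001,  0.001, -0.   ,  0.   ,  0.001]), 'joint_torque': array([-1.0000e-03, -5.4463e+01, -2.7367e+01,  6.4000e-02,  2.3000e-02,
       -0.0000e+00]), 'ee_pos': array([ 222.228, -583.574,  221.911]), 'orientation': array([-2.586e+00,  1.782e+00,  2.000e-03]), 'ft_force': array([0.004, 0.283, 0.739]), 'moment': array([ 0.062,  0.006, -0.005]), 'width': np.float64(87.555)}
top 512.9290312826612 286.5492541307687 209.35374711568969 -0.08863963032460052 [[-0.001, -1.0, 0.005, 66.115], [-0.99, 0.001, -0.138, 604.236], [0.138, -0.005, -0.99, 986.804], [0.0, 0.0, 0.0, 1.0]]
scene 414.66424887614517 280.3705802053756 209.21317859799026 -0.07941383078897479 [[-0.55, 0.835, 0.013, 277.476], [0.445, 0.306, -0.842, -185.366], [-0.707, -0.457, -0.54, 1334.925], [0.0, 0.0, 0.0, 1.0]]
```

View pics/top0.png

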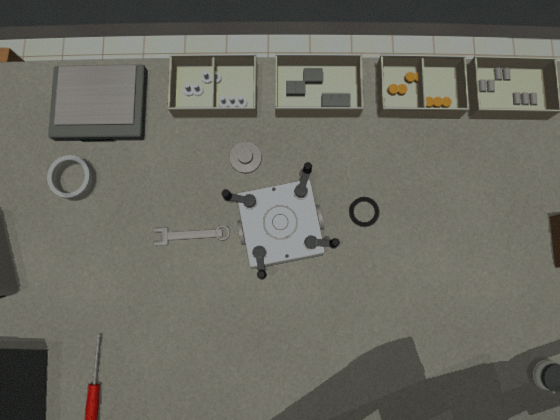

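View pics/scene0.png

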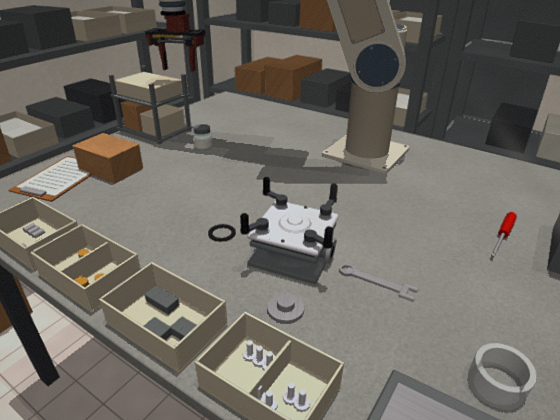

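Top view: hubs are near (301,191), (250,201), (260,253) and (311,242); posts are near (307,168), (227,195), (262,274) and (334,243). Spanner, ring and flange all lie clear. Next I'll measure the posts and the housing yaw.

```bash
cat >> h.py <<'E'
def cloud(d):
    H,W=d['range_z'].shape
    u,v=np.meshgrid(np.arange(W),np.arange(H))
    c=np.stack([(u-d['cx'])/d['fx'],(v-d['cy'])/d['fy']],-1); x=c.copy()
    for _ in range(20): x=c/(1+d['k1']*(x**2).sum(-1,keepdims=True))
    P=np.concatenate([x,np.ones((H,W,1))],-1)*d['range_z'][...,None]
    E=np.array(d['extrinsics']);return (P-E[:3,3])@E[:3,:3]
E
python3 - <<'E'
from h import *
from scipy import ndimage as N
for n in('top','scene'):
    d=grab(n);P=cloud(d);z=P[...,2]
    reg=(abs(P[...,0]-(535 if 0 else 470))<160)&(abs(P[...,1]-70)<160)
    for lo,hi in((125,145),(66,84)):
        m=reg&(z>lo)&(z<hi); l,k=N.label(m)
        for i in range(1,k+1):
            q=P[l==i]
            if len(q)>8: print(n,lo,len(q),np.round(np.median(q,0),1),np.round((q.min(0)+q.max(0))/2,1), np.round(q.max(0),1))
    if n=='top':
        g=d['pixels'].max(-1)
        m=reg&(z>60)&(z<85)&(g>120)
        ys,xs=np.nonzero(m);r=cv2.minAreaRect(P[m][:,:2].astype(np.float32));print(r,np.median(z[m]))
        im=cv2.cvtColor(d['pixels'],cv2.COLOR_RGB2BGR)[140:300,200:360]
        cv2.imwrite('pics/c0.png',cv2.resize(im,None,fx=3.7,fy=3.7,interpolation=cv2.INTER_CUBIC))
        for (u,v) in((301,191),(250,201),(260,253),(311,242)): print('hub',bydepth(d,u,v),onplane(d,u,v,95))
        for (u,v) in((307,168),(227,195),(262,274),(334,243)): print('post',bydepth(d,u,v),onplane(d,u,v,136))
R=cv2.Rodrigues(telemetry.get_obs()['orientation'])[0];print(R.round(3))
E
```

```text
top 125 58 [621.2 178.7 133.3] [622.4 178.1 131.4] [629.8 184.6 137.8]
top 125 61 [531.7 -21.5 133.7] [531.9 -22.  132.2] [539.3 -14.5 138.6]
top 125 59 [474.4 112.2 133.5] [474.4 112.2 133. ] [481.6 119.4 137.8]
top 66 13 [629.2 152.1  78.5] [628.6 154.2  77.4] [629.9 162.   79.9]
top 66 4039 [562.9  78.3  78.4] [560.1  76.9  77.4] [630.  160.1  84. ]
top 66 10 [589.8  67.8  82.3] [591.5  68.7  82.1] [595.5  72.6  83.8]
top 66 14 [565.5  99.4  82.7] [565.5  99.4  82.4] [570.3 103.2  83.8]
((572.2913208007812, 78.19377136230469), (142.42709350585938, 146.78602600097656), 10.762887001037598) 78.5388200521855
hub [631.17167181  38.36216341 101.1904094 ] [632.25928718  38.15203367  95.        ]
hub [611.92068672 134.9328931  101.85300976] [612.98789737 135.39062799  95.        ]
hub [513.8789841  115.59150262  99.44373734] [514.11583012 115.79811742  95.        ]
hub [534.12336838  20.22797171 103.09153229] [534.72741839  19.79946539  95.        ]
post [668.26918002  28.20757511 135.00634621] [668.04838125  28.25344201 136.        ]
post [618.13334216 175.0869611  133.62327299] [617.73459285 174.81977856 136.        ]
post [474.38998911 110.25039299 133.14414647] [474.35388229 110.12923378 136.        ]
post [529.94724245 -19.80150844 133.77212514] [529.78546143 -19.58336294 136.        ]
scene 125 42 [535.3 -18.1 131.5] [534.5 -19.3 130.6] [541.3 -11.7 136.2]
scene 125 43 [479.2 116.  131.4] [476.9 114.9 130.6] [484.  122.  135.7]
scene 125 58 [626.1 181.2 131.7] [623.5 180.8 130.3] [630.  187.7 135.2]
scene 66 1778 [568.3  89.1  78.5] [560.6  80.6  77.4] [630.  164.5  84. ]
[[ 0.356 -0.935 -0.   ]
 [-0.935 -0.356  0.001]
 [-0.001 -0.    -1.   ]]
```

View pics/c0.png

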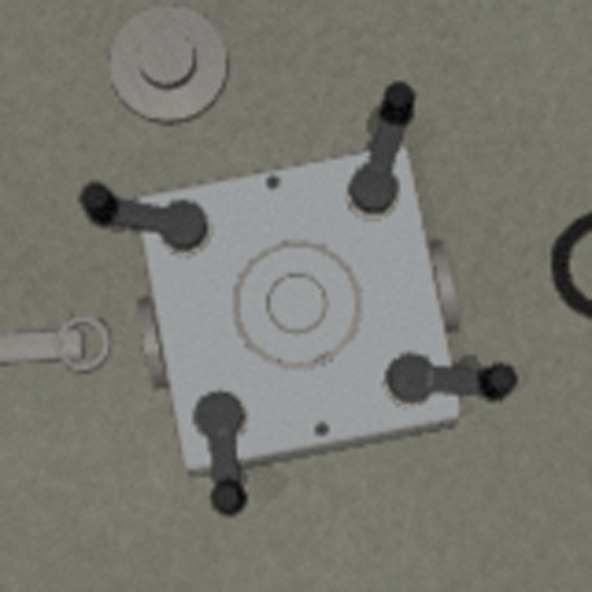

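The crop agrees: the hubs form a 100 mm square centred at about (573, 78) with yaw ≈ 11°. The levers point at roughly 77° (stud 1), 186° (2), 269° (3) and −15° (4). I'll straddle each post with the jaws along its tangent and push it clockwise, starting above post 1.

>>> {"api": "jog_arm", "payload": {"travel": [[0.05,0.095,-0.006],[0.1,0.19,-0.012],[0.15,0.285,-0.018],[0.2,0.38,-0.024],[0.25,0.475,-0.03],[0.3,0.57,-0.036],[0.35,0.665,-0.042],[0.4,0.76,-0.048],[0.45,0.855,-0.054],[0.5,0.95,-0.06]], "dr": [[0,0,0.02],[0,0,0.04],[0,0,0.06],[0,0,0.08],[0,0,0.1],[0,0,0.12],[0,0,0.14],[0,0,0.16],[0,0,0.18],[0,0,0.2]], "hand": -0.18}}

```text
t: 1.2
ee_pos: [422.8, -202.2, 198.2]
orientation: [-2.834, 1.355, 0.001]
ft_force: [0.9, -0.3, -0.5]
width: 35.7
```

>>> {"api": "jog_arm", "payload": {"travel": [[0.055,0.105,-0.008],[0.115,0.22,-0.016],[0.175,0.335,-0.024],[0.235,0.45,-0.033],[0.295,0.565,-0.041],[0.355,0.68,-0.05],[0.415,0.79,-0.06],[0.465,0.89,-0.07],[0.495,0.94,-0.08],[0.5,0.955,-0.083]], "dr": [[0,0,0.02],[0,0,0.05],[0,0,0.07],[0,0,0.09],[0,0,0.11],[0,0,0.14],[0,0,0.16],[0,0,0.18],[0,0,0.2],[0,0,0.21]]}}

```text
t: 2.2
ee_pos: [623.8, 182.7, 164.2]
orientation: [-3.019, 0.865, 0.001]
ft_force: [0.1, 0.2, -0.3]
width: 36.3
```

Run:
```python
from h import *
o=telemetry.get_obs();print(o['ee_pos'].round(1),o['ft_force'].round(2),o['qpos'].round(2))
d=grab('top');s=grab('scene')
a=cv2.resize(d['pixels'][140:300,180:340],None,fx=2.4,fy=2.4);b=cv2.resize(s['pixels'][150:290,220:380],(384,336))
a[:, :]=a
im=np.zeros((384,768,3),np.uint8);im[:,:384]=a;im[:336,384:]=b
cv2.imwrite('pics/c1.png',im[...,::-1])
```

```text
[623.8 182.7 164.2] [ 0.1   0.19 -0.32] [0.27 0.53 1.61 0.   1.   0.82]
```

View pics/c1.png

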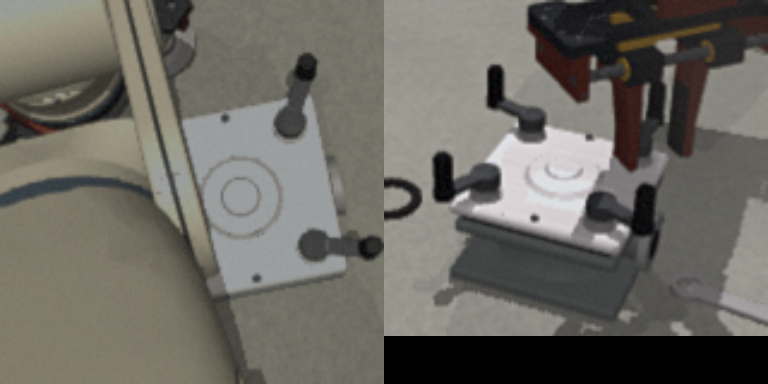

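Fingers hang near post 1 in the scene view, tips around crop (625,160)/(690,155) with post 1 at (644,210). The offset looks larger than expected, so I'll check post 1 by triangulation.

```bash
cat >> h.py <<'E'
def proj(d,p):
    E=np.array(d['extrinsics']);q=E[:3,:3]@np.array(p,float)+E[:3,3];x,y=q[:2]/q[2];s=1+d['k1']*(x*x+y*y)
    return d['cx']+d['fx']*x*s,d['cy']+d['fy']*y*s
E
python3 - <<'E'
from h import *
t=cv2.imread('pics/top0.png');s=cv2.imread('pics/scene0.png')
d=imaging.get_image('scene');dt=imaging.get_image('top')
print('tcp in scene',proj(d,[623.8,182.7,164.2]))
for n,p in zip('ABCD',[(623,179.5),(476,113.5),(533,-20.5),(670,28)]):
    out=[]
    for im,dd in((t,dt),(s,d)):
        u,v=proj(dd,[*p,125]); u0,v0=int(u),int(v)
        w=im[v0-22:v0+22,u0-22:u0+22].max(-1)
        m=(w<40).astype(np.uint8)
        k,l,st,ce=cv2.connectedComponentsWithStats(m)
        i=1+np.argmax(st[1:,4]); ys,xs=np.nonzero(l==i)
        # topmost end & centroid
        out.append((dd,xs.mean()+u0-22,ys.mean()+v0-22,st[i].tolist(),(round(u),round(v))))
    c1,r1=ray(out[0][0],*out[0][1:3]);c2,r2=ray(out[1][0],*out[1][1:3])
    A=np.stack([r1,-r2],1);k=np.linalg.lstsq(A,c2-c1,rcond=None)[0]
    p1=c1+r1*k[0];p2=c2+r2*k[1]
    print(n,((p1+p2)/2).round(1),'gap',np.linalg.norm(p1-p2).round(1),[(round(o[1],1),round(o[2],1),o[3],o[4]) for o in out])
E
```

```text
tcp in scene (np.float64(331.6525879052697), np.float64(214.94894527178167))
A [622.9 175.7 108.1] gap 5.1 [(np.float64(227.0), np.float64(195.3), [20, 19, 9, 11, 62], (225, 193)), (np.float64(324.6), np.float64(239.1), [0, 17, 28, 27, 225], (329, 232))]
B [474.8 111.6 115.2] gap 3.0 [(np.float64(262.5), np.float64(273.5), [21, 19, 7, 9, 31], (260, 273)), (np.float64(333.1), np.float64(192.0), [19, 18, 7, 18, 92], (333, 188))]
C [532.1 -20.5 114.3] gap 2.5 [(np.float64(332.8), np.float64(243.0), [18, 20, 10, 9, 45], (334, 242)), (np.float64(265.8), np.float64(185.8), [19, 18, 7, 18, 101], (266, 182))]
D [672.8  27.3 112.1] gap 0.1 [(np.float64(306.9), np.float64(168.3), [19, 17, 9, 11, 62], (307, 168)), (np.float64(244.5), np.float64(224.0), [18, 19, 13, 20, 150], (245, 218))]
```

>>> {"api": "jog_arm", "payload": {"travel": [[-0.004,-0.013,-0.02],[-0.004,-0.013,-0.06],[-0.004,-0.013,-0.1],[-0.004,-0.013,-0.128],[-0.004,-0.013,-0.128],[0.003,-0.018,-0.128],[0.01,-0.022,-0.128],[0.015,-0.025,-0.128],[0.019,-0.027,-0.128],[0.023,-0.03,-0.128]], "dr": [[0,0,0],[0,0,0],[0,0,0],[0,0,0],[0,0,0],[0,0,0],[0,0,0],[0,0,0],[0,0,0],[0,0,0]]}}

```text
t: 3.4
ee_pos: [631.2, 167.6, 114.2]
orientation: [-3.017, 0.873, 0.003]
ft_force: [-2.9, 5.7, 2.1]
width: 36.1
```

>>> {"api": "jog_arm", "payload": {"travel": [[0.006,0.002,0],[0.012,0.004,0],[0.018,0.005,0],[0.025,0.001,0],[0.032,-0.003,0],[0.039,-0.008,-0.002],[0.045,-0.013,-0.003],[0.051,-0.019,-0.004],[0.0565,-0.0245,-0.005],[0.0565,-0.0245,-0.005]], "dr": [[0,0,0],[0,0,0],[0,0,0],[0,0,0],[0,0,0],[0,0,0],[0,0,0],[0,0,0],[0,0,0],[0,0,0]]}}

```text
t: 4.4
ee_pos: [655.0, 158.3, 112.6]
orientation: [-3.015, 0.873, 0.001]
ft_force: [-2.1, 4.2, -1.4]
width: 36.0
```

>>> {"api": "jog_arm", "payload": {"travel": [[-0.013,0.008,0],[-0.013,0.008,0.06],[-0.013,0.008,0.125],[-0.06,-0.065,0.131],[-0.12,-0.155,0.131],[-0.18,-0.25,0.131],[-0.24,-0.345,0.131],[-0.29,-0.425,0.131],[-0.307,-0.452,0.131],[-0.307,-0.452,0.131]], "dr": [[0,0,0],[0,0,0],[0,0,0],[0,0,0.03],[0,0,0.06],[0,0,0.09],[0,0,0.12],[0,0,0.128],[0,0,0.128],[0,0,0.128]]}}

```text
t: 5.4
ee_pos: [532.3, -23.9, 165.6]
orientation: [-3.087, 0.57, -0.002]
ft_force: [-0.2, 0.6, -0.2]
width: 35.7
```

>>> {"api": "jog_arm", "payload": {"travel": [[0,0.003,-0.02],[0,0.003,-0.06],[0,0.003,-0.1],[0,0.003,-0.131],[0,0.003,-0.131],[-0.006,0.005,-0.131],[-0.012,0.008,-0.131],[-0.017,0.01,-0.131],[-0.022,0.011,-0.131],[-0.027,0.012,-0.131]], "dr": [[0,0,0],[0,0,0],[0,0,0],[0,0,0],[0,0,0],[0,0,0],[0,0,0],[0,0,0],[0,0,0],[0,0,0]]}}

```text
t: 6.4
ee_pos: [521.6, -19.1, 113.6]
orientation: [-3.087, 0.571, -0.003]
ft_force: [0.9, -1.1, 1.6]
width: 36.0
```

>>> {"api": "jog_arm", "payload": {"travel": [[-0.007,0.001,0],[-0.014,0.002,0],[-0.022,0.004,0],[-0.03,0.006,0],[-0.038,0.01,-0.001],[-0.0465,0.014,-0.002],[-0.051,0.017,-0.003],[-0.056,0.02,-0.004],[-0.06,0.0235,-0.005],[-0.06,0.0235,-0.005]], "dr": [[0,0,0],[0,0,0],[0,0,0],[0,0,0],[0,0,0],[0,0,0],[0,0,0],[0,0,0],[0,0,0],[0,0,0]]}}

```text
t: 7.4
ee_pos: [498.1, -10.2, 112.0]
orientation: [-3.087, 0.57, -0.006]
ft_force: [3.6, -3.6, 0.8]
width: 36.0
```

>>> {"api": "jog_arm", "payload": {"travel": [[0.014,-0.005,0],[0.014,-0.005,0.07],[0.012,0,0.13],[-0.005,0.06,0.132],[-0.025,0.13,0.132],[-0.04,0.2,0.132],[-0.055,0.26,0.132],[-0.063,0.295,0.132],[-0.063,0.305,0.132],[-0.063,0.305,0.132]], "dr": [[0,0,0],[0,0,0],[0,0,-0.09],[0,0,-0.18],[0,0,-0.27],[0,0,-0.36],[0,0,-0.45],[0,0,-0.54],[0,0,-0.63],[0,0,-0.72]]}}

```text
t: 8.4
ee_pos: [472.1, 112.6, 164.6]
orientation: [2.297, -2.142, 0.005]
ft_force: [-0.5, -0.1, -0.4]
width: 35.8
```

>>> {"api": "jog_arm", "payload": {"travel": [[0.002,-0.002,-0.01],[0.002,-0.002,-0.03],[0.002,-0.002,-0.06],[0.002,-0.002,-0.1],[0.002,-0.002,-0.129],[0.002,-0.002,-0.129],[0.003,0.005,-0.129],[0.004,0.012,-0.129],[0.005,0.018,-0.129],[0.006,0.023,-0.129]], "dr": [[0,0,-0.08],[0,0,-0.159],[0,0,-0.159],[0,0,-0.159],[0,0,-0.159],[0,0,-0.159],[0,0,-0.159],[0,0,-0.159],[0,0,-0.159],[0,0,-0.159]]}}

```text
t: 9.4
ee_pos: [474.9, 122.2, 113.5]
orientation: [2.013, -2.411, 0.005]
ft_force: [0.7, 0.0, -0.2]
width: 36.0
```

>>> {"api": "jog_arm", "payload": {"travel": [[-0.001,0.008,0],[-0.001,0.016,0],[0,0.024,0],[0,0.032,0],[0.003,0.041,-0.001],[0.005,0.049,-0.002],[0.007,0.055,-0.003],[0.01,0.061,-0.004],[0.013,0.066,-0.005],[0.013,0.066,-0.005]], "dr": [[0,0,0],[0,0,0],[0,0,0],[0,0,0],[0,0,0],[0,0,0],[0,0,0],[0,0,0],[0,0,0],[0,0,0]]}}

```text
t: 10.4
ee_pos: [480.1, 148.7, 111.4]
orientation: [2.013, -2.41, 0.005]
ft_force: [-3.9, -3.1, -0.7]
width: 36.0
```

>>> {"api": "jog_arm", "payload": {"travel": [[-0.003,-0.015,0],[-0.003,-0.015,0.07],[0.01,-0.02,0.132],[0.09,-0.065,0.134],[0.18,-0.12,0.134],[0.28,-0.18,0.134],[0.37,-0.235,0.134],[0.45,-0.285,0.134],[0.48,-0.303,0.134],[0.48,-0.303,0.134]], "dr": [[0,0,0],[0,0,0],[0,0,-0.04],[0,0,-0.09],[0,0,-0.14],[0,0,-0.19],[0,0,-0.24],[0,0,-0.257],[0,0,-0.257],[0,0,-0.257]]}}

```text
t: 11.4
ee_pos: [673.6, 26.5, 164.9]
orientation: [1.488, -2.767, 0.005]
ft_force: [-0.1, -0.0, -0.4]
width: 35.6
```

>>> {"api": "jog_arm", "payload": {"travel": [[-0.003,0.002,-0.02],[-0.003,0.002,-0.06],[-0.003,0.002,-0.1],[-0.003,0.002,-0.129],[-0.003,0.002,-0.129],[-0.006,-0.003,-0.129],[-0.009,-0.008,-0.129],[-0.012,-0.013,-0.129],[-0.015,-0.017,-0.129],[-0.018,-0.02,-0.129]], "dr": [[0,0,0],[0,0,0],[0,0,0],[0,0,0],[0,0,0],[0,0,0],[0,0,0],[0,0,0],[0,0,0],[0,0,0]]}}

```text
t: 12.4
ee_pos: [667.3, 18.4, 114.1]
orientation: [-1.486, 2.765, -0.007]
ft_force: [3.2, 2.7, 0.0]
width: 36.0
```

>>> {"api": "jog_arm", "payload": {"travel": [[-0.003,-0.007,0],[-0.007,-0.014,0],[-0.011,-0.021,0],[-0.015,-0.0285,0],[-0.02,-0.036,-0.001],[-0.026,-0.043,-0.002],[-0.03,-0.047,-0.003],[-0.034,-0.05,-0.004],[-0.038,-0.054,-0.005],[-0.038,-0.054,-0.005]], "dr": [[0,0,0],[0,0,0],[0,0,0],[0,0,0],[0,0,0],[0,0,0],[0,0,0],[0,0,0],[0,0,0],[0,0,0]]}}

```text
t: 13.4
ee_pos: [653.0, -3.4, 112.8]
orientation: [-1.485, 2.764, -0.008]
ft_force: [4.2, 2.1, 0.5]
width: 35.9
```

>>> {"api": "jog_arm", "payload": {"travel": [[0.008,0.0125,0],[0.008,0.0125,0.07],[0.008,0.03,0.13],[0,0.11,0.131],[-0.005,0.19,0.131],[-0.01,0.27,0.131],[-0.015,0.35,0.131],[-0.019,0.4,0.131],[-0.019,0.416,0.131],[-0.019,0.416,0.131]], "dr": [[0,0,0],[0,0,0],[0,0,0.07],[0,0,0.15],[0,0,0.23],[0,0,0.31],[0,0,0.39],[0,0,0.46],[0,0,0.483],[0,0,0.483]]}}

```text
t: 14.4
ee_pos: [644.7, 163.5, 164.7]
orientation: [-2.403, 2.017, -0.004]
ft_force: [-0.5, -0.1, -0.1]
width: 36.2
```

Run:
```python
from h import *
d=grab('top');s=grab('scene')
a=cv2.resize(d['pixels'][140:300,180:340],None,fx=2.4,fy=2.4);b=cv2.resize(s['pixels'][150:290,220:380],(384,336))
im=np.zeros((384,768,3),np.uint8);im[:,:384]=a;im[:336,384:]=b
st=[(612.8,136.4,39),(514.6,117.6,151),(533.4,19.4,231),(631.6,38.2,-52)]
for x,y,t in st:
    p=[x+42*np.cos(np.radians(t)),y+42*np.sin(np.radians(t)),133]
    u,v=proj(d,p);cv2.circle(im,(int((u-180)*2.4),int((v-140)*2.4)),3,(255,0,0),1)
    u,v=proj(s,p);cv2.circle(im,(int(384+(u-220)*2.4),int((v-150)*2.4)),3,(255,0,0),1)
cv2.imwrite('pics/c2.png',im[...,::-1])
```

```text
(no output)
```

View pics/c2.png

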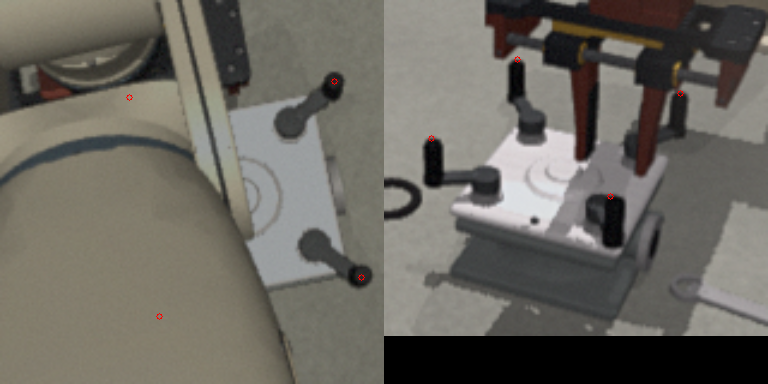

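Model points land on the posts in both views: all four levers are half way. Now the home pass, starting with lever 1.

>>> {"api": "jog_arm", "payload": {"travel": [[0.002,-0.002,-0.02],[0.002,-0.002,-0.06],[0.002,-0.002,-0.1],[0.002,-0.002,-0.133],[0.002,-0.002,-0.133],[0.003,-0.008,-0.133],[0.004,-0.014,-0.133],[0.005,-0.02,-0.133],[0.006,-0.024,-0.133],[0.007,-0.027,-0.133]], "dr": [[0,0,0],[0,0,0],[0,0,0],[0,0,0],[0,0,0],[0,0,0],[0,0,0],[0,0,0],[0,0,0],[0,0,0]]}}

```text
t: 15.5
ee_pos: [649.1, 152.7, 112.9]
orientation: [-2.396, 2.018, -0.006]
ft_force: [1.2, 7.7, 0.9]
width: 36.1
```

>>> {"api": "jog_arm", "payload": {"travel": [[0.002,-0.004,0],[0.003,-0.009,0],[0.0045,-0.013,0],[0.007,-0.018,0],[0.009,-0.024,0],[0.012,-0.029,-0.001],[0.014,-0.033,-0.002],[0.015,-0.037,-0.003],[0.0155,-0.04,-0.004],[0.0155,-0.04,-0.004]], "dr": [[0,0,0],[0,0,0],[0,0,0],[0,0,0],[0,0,0],[0,0,0],[0,0,0],[0,0,0],[0,0,0],[0,0,0]]}}

```text
t: 16.5
ee_pos: [657.0, 138.0, 112.6]
orientation: [-2.392, 2.016, -0.008]
ft_force: [2.5, 6.8, -0.2]
width: 36.2
```

>>> {"api": "jog_arm", "payload": {"travel": [[0,-0.001,0],[0,-0.002,0],[0,-0.003,0],[0,-0.004,0],[0,-0.005,0],[0,-0.006,0],[0,-0.008,0],[0,-0.01,0],[0,-0.01,0],[0,-0.01,0]], "dr": [[0,0,0],[0,0,0],[0,0,0],[0,0,0],[0,0,0],[0,0,0],[0,0,0],[0,0,0],[0,0,0],[0,0,0]]}}

```text
t: 17.5
ee_pos: [658.0, 135.0, 113.3]
orientation: [-2.39, 2.014, -0.009]
ft_force: [2.2, 6.9, -1.5]
width: 36.2
```

>>> {"api": "jog_arm", "payload": {"travel": [[0,-0.001,0],[0,-0.002,0],[0,-0.003,0],[0,-0.004,0],[0,-0.005,0],[0,-0.006,0],[0,-0.007,0],[0,-0.008,0],[0,-0.008,0],[0,-0.008,0]], "dr": [[0,0,0],[0,0,0],[0,0,0],[0,0,0],[0,0,0],[0,0,0],[0,0,0],[0,0,0],[0,0,0],[0,0,0]]}}

```text
t: 18.5
ee_pos: [658.5, 132.8, 113.6]
orientation: [-2.388, 2.013, -0.01]
ft_force: [2.1, 6.3, -3.0]
width: 35.8
```

>>> {"api": "jog_arm", "payload": {"travel": [[0,-0.001,0],[0,-0.002,-0.001],[0,-0.003,-0.002],[0,-0.004,-0.003],[0,-0.005,-0.004],[0,-0.006,-0.004],[0,-0.007,-0.004],[0,-0.008,-0.004],[0,-0.009,-0.004],[0,-0.009,-0.004]], "dr": [[0,0,0],[0,0,0],[0,0,0],[0,0,0],[0,0,0],[0,0,0],[0,0,0],[0,0,0],[0,0,0],[0,0,0]]}}

```text
t: 19.5
ee_pos: [659.7, 130.1, 113.0]
orientation: [-2.385, 2.011, -0.012]
ft_force: [1.7, 6.1, 0.0]
width: 36.4
```

>>> {"api": "jog_arm", "payload": {"travel": [[-0.001,-0.001,0],[-0.002,-0.002,0],[-0.003,-0.003,-0.001],[-0.004,-0.004,-0.001],[-0.005,-0.005,-0.002],[-0.006,-0.006,-0.002],[-0.006,-0.007,-0.002],[-0.006,-0.008,-0.002],[-0.006,-0.009,-0.002],[-0.006,-0.009,-0.002]], "dr": [[0,0,0],[0,0,0],[0,0,0],[0,0,0],[0,0,0],[0,0,0],[0,0,0],[0,0,0],[0,0,0],[0,0,0]]}}

```text
t: 20.5
ee_pos: [659.3, 128.2, 113.6]
orientation: [-2.381, 2.008, -0.014]
ft_force: [3.9, 9.4, 0.2]
width: 36.2
```

>>> {"api": "jog_arm", "payload": {"travel": [[0,-0.002,0],[0,-0.003,0],[0,-0.004,0],[0,-0.005,0],[0,-0.006,0],[0,-0.007,0],[0,-0.008,0],[0,-0.008,0],[0,-0.008,0],[0,-0.008,0]], "dr": [[0,0,0],[0,0,0],[0,0,0],[0,0,0],[0,0,0],[0,0,0],[0,0,0],[0,0,0],[0,0,0],[0,0,0]]}}

```text
t: 21.5
ee_pos: [659.6, 127.0, 114.0]
orientation: [-2.378, 2.007, -0.013]
ft_force: [0.6, 11.6, -2.5]
width: 36.2
```

>>> {"api": "jog_arm", "payload": {"travel": [[0,-0.003,0],[0,-0.005,0],[0,-0.006,0],[0,-0.007,0],[0,-0.008,0],[0,-0.0085,0],[0,-0.009,0],[0,-0.009,0],[0,-0.009,0],[0,-0.009,0]], "dr": [[0,0,0],[0,0,0],[0,0,0],[0,0,0],[0,0,0],[0,0,0],[0,0,0],[0,0,0],[0,0,0],[0,0,0]]}}

```text
t: 22.5
ee_pos: [659.7, 125.9, 114.1]
orientation: [-2.375, 2.005, -0.01]
ft_force: [0.5, 12.1, -4.3]
width: 36.6
```

>>> {"api": "jog_arm", "payload": {"travel": [[0,-0.005,-0.001],[0,-0.007,-0.002],[0,-0.008,-0.003],[0,-0.009,-0.003],[0,-0.01,-0.003],[0,-0.01,-0.003],[0,-0.01,-0.003],[0,-0.01,-0.003],[0,-0.01,-0.003],[0,-0.01,-0.003]], "dr": [[0,0,0],[0,0,0],[0,0,0],[0,0,0],[0,0,0],[0,0,0],[0,0,0],[0,0,0],[0,0,0],[0,0,0]]}}

```text
t: 23.5
ee_pos: [660.2, 124.9, 113.6]
orientation: [-2.372, 2.003, -0.008]
ft_force: [0.7, 13.5, -0.9]
width: 36.0
```

Run:
```python
from h import *
o=telemetry.get_obs()
for k in('ee_pos','ft_force','moment','joint_torque'): print(k,o[k].round(2))
d=grab('top');s=grab('scene')
a=cv2.resize(d['pixels'][140:300,180:340],None,fx=2.4,fy=2.4);b=cv2.resize(s['pixels'][190:270,280:370],None,fx=4.2,fy=4.2)
im=np.zeros((384,768,3),np.uint8);im[:,:384]=a;im[:336,384:762]=b
for x,y,t in [(612.8,136.4,t) for t in (20,10,0,-10)]:
    p=[x+42*np.cos(np.radians(t)),y+42*np.sin(np.radians(t)),130]
    u,v=proj(s,p);cv2.circle(im,(int(384+(u-280)*4.2),int((v-190)*4.2)),3,(255,0,0),1);print(t,u,v)
cv2.imwrite('pics/c3.png',im[...,::-1])
```

```text
ee_pos [660.17 124.86 113.63]
ft_force [ 0.66 13.51 -0.87]
moment [ 2.63 -0.11 -0.07]
joint_torque [ -9.63 -61.84 -22.65  -3.44   0.57  -0.09]
20 306.6556093360789 232.7152431051825
10 302.68140284223585 231.9134782727393
0 298.9853703860416 230.73454903188676
-10 295.6902084224752 229.22285558052016
```

View pics/c3.png

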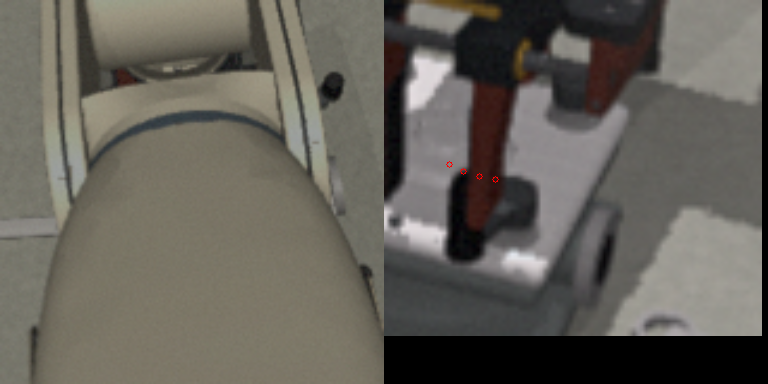

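Force at lever 1 rose steadily from 6 to 13.5 N at about 0°, 1.3 rad from its start, so it is firm on its stop. The crop shows post 1 by the 0° marker. On to lever 3.

>>> {"api": "jog_arm", "payload": {"travel": [[0,0.012,0],[0,0.022,0],[0,0.022,0.06],[-0.005,0.015,0.125],[-0.08,-0.05,0.13],[-0.17,-0.14,0.13],[-0.26,-0.23,0.13],[-0.345,-0.31,0.13],[-0.383,-0.345,0.13],[-0.383,-0.345,0.13]], "dr": [[0,0,0],[0,0,0],[0,0,0],[0,0,0.03],[0,0,0.06],[0,0,0.09],[0,0,0.115],[0,0,0.115],[0,0,0.115],[0,0,0.115]]}}

```text
t: 24.6
ee_pos: [504.8, -15.2, 166.0]
orientation: [-2.541, 1.785, -0.003]
ft_force: [0.5, 0.1, 0.8]
width: 36.1
```

>>> {"api": "jog_arm", "payload": {"travel": [[0.005,0.005,-0.02],[0.005,0.005,-0.06],[0.005,0.005,-0.1],[0.005,0.005,-0.136],[0.005,0.005,-0.136],[0.003,0.012,-0.136],[0.001,0.018,-0.136],[-0.002,0.025,-0.136],[-0.006,0.032,-0.136],[-0.01,0.036,-0.136]], "dr": [[0,0,0],[0,0,0],[0,0,0],[0,0,0],[0,0,0],[0,0,0],[0,0,0],[0,0,0],[0,0,0],[0,0,0]]}}

```text
t: 25.6
ee_pos: [501.6, -1.3, 112.5]
orientation: [-2.542, 1.784, -0.007]
ft_force: [0.6, -7.0, 2.9]
width: 36.0
```

>>> {"api": "jog_arm", "payload": {"travel": [[-0.004,0.003,0],[-0.008,0.006,0],[-0.012,0.011,0],[-0.015,0.016,0],[-0.019,0.021,0],[-0.021,0.025,-0.001],[-0.023,0.028,-0.002],[-0.025,0.031,-0.003],[-0.026,0.034,-0.004],[-0.026,0.034,-0.004]], "dr": [[0,0,0],[0,0,0],[0,0,0],[0,0,0],[0,0,0],[0,0,0],[0,0,0],[0,0,0],[0,0,0],[0,0,0]]}}

```text
t: 26.6
ee_pos: [490.8, 11.5, 111.1]
orientation: [-2.543, 1.784, -0.008]
ft_force: [-2.0, -6.1, 1.4]
width: 36.1
```

>>> {"api": "jog_arm", "payload": {"travel": [[0,0.002,0],[0,0.004,0],[0,0.005,0],[-0.001,0.006,0],[-0.001,0.007,0],[-0.001,0.008,0],[-0.002,0.009,0],[-0.002,0.01,0],[-0.002,0.011,0],[-0.002,0.011,0]], "dr": [[0,0,0],[0,0,0],[0,0,0],[0,0,0],[0,0,0],[0,0,0],[0,0,0],[0,0,0],[0,0,0],[0,0,0]]}}

```text
t: 27.6
ee_pos: [489.1, 15.1, 111.1]
orientation: [-2.545, 1.784, -0.007]
ft_force: [-1.2, -7.4, -0.9]
width: 36.0
```

>>> {"api": "jog_arm", "payload": {"travel": [[0,0.002,0],[0,0.004,0],[0,0.005,0],[-0.001,0.006,0],[-0.001,0.007,0],[-0.001,0.008,0],[-0.001,0.009,0],[-0.001,0.009,0],[-0.001,0.009,0],[-0.001,0.009,0]], "dr": [[0,0,0],[0,0,0],[0,0,0],[0,0,0],[0,0,0],[0,0,0],[0,0,0],[0,0,0],[0,0,0],[0,0,0]]}}

```text
t: 28.6
ee_pos: [487.7, 17.9, 111.0]
orientation: [-2.547, 1.785, -0.007]
ft_force: [-1.3, -7.0, -2.4]
width: 35.8
```

>>> {"api": "jog_arm", "payload": {"travel": [[0,0.002,0],[0,0.004,0],[0,0.005,0],[0,0.006,0],[0,0.007,-0.001],[0,0.008,-0.002],[0,0.009,-0.002],[0,0.009,-0.002],[0,0.009,-0.002],[0,0.009,-0.002]], "dr": [[0,0,0],[0,0,0],[0,0,0],[0,0,0],[0,0,0],[0,0,0],[0,0,0],[0,0,0],[0,0,0],[0,0,0]]}}

```text
t: 29.6
ee_pos: [487.1, 20.8, 110.4]
orientation: [-2.548, 1.786, -0.007]
ft_force: [-1.9, -5.9, 0.0]
width: 36.1
```

>>> {"api": "jog_arm", "payload": {"travel": [[0,0.002,0],[0,0.004,0],[0,0.005,0],[0,0.006,0],[0,0.007,0],[0,0.008,0],[0,0.009,0],[0,0.009,0],[0,0.009,0],[0,0.009,0]], "dr": [[0,0,0],[0,0,0],[0,0,0],[0,0,0],[0,0,0],[0,0,0],[0,0,0],[0,0,0],[0,0,0],[0,0,0]]}}

```text
t: 30.6
ee_pos: [486.5, 23.1, 110.5]
orientation: [-2.551, 1.786, -0.008]
ft_force: [-2.1, -10.6, -0.0]
width: 36.5
```

>>> {"api": "jog_arm", "payload": {"travel": [[0,0.003,0],[0,0.004,0],[0,0.005,0],[0,0.006,0],[0,0.007,0],[0,0.008,0],[0,0.008,0],[0,0.008,0],[0,0.008,0],[0,0.008,0]], "dr": [[0,0,0],[0,0,0],[0,0,0],[0,0,0],[0,0,0],[0,0,0],[0,0,0],[0,0,0],[0,0,0],[0,0,0]]}}

```text
t: 31.6
ee_pos: [486.1, 24.7, 110.6]
orientation: [-2.553, 1.787, -0.01]
ft_force: [0.3, -13.0, -1.7]
width: 36.3
```

>>> {"api": "jog_arm", "payload": {"travel": [[0,-0.012,0],[0,-0.022,0],[0,-0.022,0.06],[-0.002,-0.005,0.13],[-0.005,0.05,0.136],[-0.01,0.12,0.136],[-0.015,0.19,0.136],[-0.019,0.25,0.136],[-0.019,0.28,0.136],[-0.019,0.284,0.136]], "dr": [[0,0,0],[0,0,0],[0,0,0.05],[0,0,0.14],[0,0,0.23],[0,0,0.32],[0,0,0.41],[0,0,0.5],[0,0,0.59],[0,0,0.68]]}}

```text
t: 32.6
ee_pos: [478.3, 140.0, 165.4]
orientation: [-3.107, 0.226, 0.011]
ft_force: [-0.2, -0.1, -0.4]
width: 35.7
```

>>> {"api": "jog_arm", "payload": {"travel": [[0,-0.003,0],[0,-0.003,0],[0,-0.003,-0.02],[0,-0.003,-0.04],[0,-0.003,-0.08],[0,-0.003,-0.12],[0,-0.003,-0.135],[0.005,0,-0.135],[0.012,0.003,-0.135],[0.018,0.006,-0.135]], "dr": [[0,0,0.09],[0,0,0.18],[0,0,0.27],[0,0,0.36],[0,0,0.403],[0,0,0.403],[0,0,0.403],[0,0,0.403],[0,0,0.403],[0,0,0.403]]}}

```text
t: 33.6
ee_pos: [486.4, 142.7, 112.2]
orientation: [-3.027, -0.753, 0.021]
ft_force: [-0.4, 0.4, -0.6]
width: 36.1
```

>>> {"api": "jog_arm", "payload": {"travel": [[0.004,0.006,0],[0.008,0.011,0],[0.012,0.0165,0],[0.016,0.021,0],[0.021,0.025,0],[0.025,0.029,-0.001],[0.029,0.032,-0.002],[0.034,0.036,-0.003],[0.037,0.038,-0.003],[0.037,0.038,-0.003]], "dr": [[0,0,0],[0,0,0],[0,0,0],[0,0,0],[0,0,0],[0,0,0],[0,0,0],[0,0,0],[0,0,0],[0,0,0]]}}

```text
t: 34.6
ee_pos: [499.2, 158.1, 110.4]
orientation: [-3.026, -0.752, 0.027]
ft_force: [-6.4, 0.5, 0.0]
width: 36.1
```

>>> {"api": "jog_arm", "payload": {"travel": [[0.002,0,0],[0.003,0.001,0],[0.004,0.001,0],[0.005,0.002,0],[0.006,0.002,0],[0.007,0.003,0],[0.008,0.003,0],[0.01,0.004,0],[0.011,0.004,0],[0.011,0.004,0]], "dr": [[0,0,0],[0,0,0],[0,0,0],[0,0,0],[0,0,0],[0,0,0],[0,0,0],[0,0,0],[0,0,0],[0,0,0]]}}

```text
t: 35.6
ee_pos: [501.9, 159.7, 110.0]
orientation: [-3.026, -0.752, 0.033]
ft_force: [-6.4, 0.1, 1.0]
width: 36.2
```

>>> {"api": "jog_arm", "payload": {"travel": [[0.002,0,0],[0.003,0.001,0],[0.004,0.001,0],[0.005,0.001,0],[0.006,0.002,0],[0.007,0.002,0],[0.008,0.003,0],[0.009,0.003,0],[0.0095,0.003,0],[0.0095,0.003,0]], "dr": [[0,0,0],[0,0,0],[0,0,0],[0,0,0],[0,0,0],[0,0,0],[0,0,0],[0,0,0],[0,0,0],[0,0,0]]}}

```text
t: 36.6
ee_pos: [504.1, 161.1, 109.7]
orientation: [-3.025, -0.751, 0.038]
ft_force: [-6.6, 1.1, -0.7]
width: 35.8
```

>>> {"api": "jog_arm", "payload": {"travel": [[0.002,0,0],[0.003,0,0],[0.005,0,0],[0.006,0,0],[0.007,0.001,0],[0.008,0.001,0],[0.009,0.001,0],[0.01,0.001,0],[0.0105,0.001,0],[0.0105,0.001,0]], "dr": [[0,0,0],[0,0,0],[0,0,0],[0,0,0],[0,0,0],[0,0,0],[0,0,0],[0,0,0],[0,0,0],[0,0,0]]}}

```text
t: 37.6
ee_pos: [506.7, 161.7, 109.2]
orientation: [-3.024, -0.75, 0.043]
ft_force: [-6.5, 1.4, 0.3]
width: 36.1
```

>>> {"api": "jog_arm", "payload": {"travel": [[0.002,0,0],[0.003,0,0],[0.005,0,0],[0.006,0,0],[0.007,0,0],[0.008,0,0],[0.009,0,0],[0.01,0,0],[0.0105,0,0],[0.0105,0,0]], "dr": [[0,0,0],[0,0,0],[0,0,0],[0,0,0],[0,0,0],[0,0,0],[0,0,0],[0,0,0],[0,0,0],[0,0,0]]}}

```text
t: 38.6
ee_pos: [509.0, 161.8, 108.8]
orientation: [-3.024, -0.749, 0.049]
ft_force: [-8.0, 1.2, 1.4]
width: 35.9
```

>>> {"api": "jog_arm", "payload": {"travel": [[0.003,0,0],[0.004,0,0],[0.005,0,0],[0.006,0,0],[0.007,0,0],[0.008,0,0],[0.009,0,0],[0.0095,0,0],[0.0095,0,0],[0.0095,0,0]], "dr": [[0,0,0],[0,0,0],[0,0,0],[0,0,0],[0,0,0],[0,0,0],[0,0,0],[0,0,0],[0,0,0],[0,0,0]]}}

```text
t: 39.6
ee_pos: [510.2, 161.9, 108.3]
orientation: [-3.023, -0.748, 0.057]
ft_force: [-9.4, 0.5, 2.8]
width: 36.1
```

>>> {"api": "jog_arm", "payload": {"travel": [[0.004,0,0],[0.006,0,0],[0.008,0,0.001],[0.009,0,0.002],[0.01,0,0.002],[0.0105,0,0.002],[0.011,0,0.002],[0.0115,0,0.002],[0.0115,0,0.002],[0.0115,0,0.002]], "dr": [[0,0,0],[0,0,0],[0,0,0],[0,0,0],[0,0,0],[0,0,0],[0,0,0],[0,0,0],[0,0,0],[0,0,0]]}}

```text
t: 40.6
ee_pos: [511.2, 161.8, 108.4]
orientation: [-3.022, -0.747, 0.069]
ft_force: [-11.3, 1.8, 2.4]
width: 36.2
```

>>> {"api": "jog_arm", "payload": {"travel": [[0.005,0,0],[0.007,0,0],[0.009,0,0],[0.01,0,0.001],[0.011,0,0.001],[0.012,0,0.001],[0.013,0,0.001],[0.013,0,0.001],[0.013,0,0.001],[0.013,0,0.001]], "dr": [[0,0,0],[0,-0.005,0],[0,-0.01,0],[0,-0.01,0],[0,-0.015,0],[0,-0.015,0],[0,-0.015,0],[0,-0.015,0],[0,-0.015,0],[0,-0.015,0]]}}

```text
t: 41.6
ee_pos: [512.3, 161.7, 108.0]
orientation: [-3.026, -0.748, 0.046]
ft_force: [-13.8, 1.2, 4.9]
width: 36.0
```

>>> {"api": "jog_arm", "payload": {"travel": [[-0.012,-0.004,0],[-0.022,-0.008,0],[-0.022,-0.008,0.07],[-0.01,-0.015,0.135],[0.05,-0.07,0.142],[0.13,-0.16,0.142],[0.22,-0.25,0.142],[0.31,-0.34,0.142],[0.355,-0.385,0.142],[0.364,-0.39,0.142]], "dr": [[0,0,0],[0,0,0],[0,-0.01,0],[0,-0.018,-0.05],[0.004,-0.018,-0.1],[0.004,-0.018,-0.15],[0.004,-0.018,-0.2],[0.004,-0.018,-0.256],[0.004,-0.018,-0.256],[0.004,-0.018,-0.256]]}}

```text
t: 42.6
ee_pos: [661.3, 2.8, 165.4]
orientation: [-3.111, -0.124, -0.014]
ft_force: [0.2, 0.4, -0.4]
width: 35.8
```

>>> {"api": "jog_arm", "payload": {"travel": [[-0.008,0.007,-0.02],[-0.008,0.007,-0.06],[-0.008,0.007,-0.1],[-0.008,0.007,-0.134],[-0.008,0.007,-0.134],[-0.015,0.007,-0.134],[-0.021,0.006,-0.134],[-0.026,0.006,-0.134],[-0.03,0.005,-0.134],[-0.034,0.004,-0.134]], "dr": [[0,0,0],[0,0,0],[0,0,0],[0,0,0],[0,0,0],[0,0,0],[0,0,0],[0,0,0],[0,0,0],[0,0,0]]}}

```text
t: 43.6
ee_pos: [648.6, 4.3, 112.7]
orientation: [-3.111, -0.123, -0.018]
ft_force: [2.5, -0.0, 0.8]
width: 36.2
```

>>> {"api": "jog_arm", "payload": {"travel": [[-0.005,-0.003,0],[-0.01,-0.006,0],[-0.015,-0.0085,0],[-0.021,-0.011,0],[-0.026,-0.0135,0],[-0.031,-0.016,-0.001],[-0.036,-0.0175,-0.002],[-0.041,-0.019,-0.003],[-0.046,-0.02,-0.004],[-0.046,-0.02,-0.004]], "dr": [[0,0,0],[0,0,0],[0,0,0],[0,0,0],[0,0,0],[0,0,0],[0,0,0],[0,0,0],[0,0,0],[0,0,0]]}}

```text
t: 44.6
ee_pos: [631.8, -4.8, 111.9]
orientation: [-3.113, -0.123, -0.024]
ft_force: [5.5, -3.7, -0.5]
width: 36.2
```

>>> {"api": "jog_arm", "payload": {"travel": [[-0.002,0,0],[-0.004,0,0],[-0.005,0,0],[-0.006,0,0],[-0.007,0,0],[-0.008,0,0],[-0.009,0.001,0],[-0.01,0.001,0],[-0.011,0.001,0],[-0.012,0.001,0]], "dr": [[0,0,0],[0,0.003,0],[0,0.003,0],[0,0.006,0],[0,0.006,0],[0,0.006,0],[0,0.006,0],[0,0.006,0],[0,0.006,0],[0,0.006,0]]}}

```text
t: 45.6
ee_pos: [628.5, -5.5, 112.5]
orientation: [-3.114, -0.123, -0.015]
ft_force: [6.9, -4.4, -0.1]
width: 36.2
```

>>> {"api": "jog_arm", "payload": {"travel": [[-0.002,0,0],[-0.004,0,0],[-0.005,0,0],[-0.006,0,0],[-0.007,0,0],[-0.008,0,0],[-0.009,0.001,0],[-0.01,0.001,0],[-0.01,0.001,0],[-0.01,0.001,0]], "dr": [[0,0,0],[0,0.003,0],[0,0.003,0],[0,0.003,0],[0,0.003,0],[0,0.003,0],[0,0.003,0],[0,0.003,0],[0,0.003,0],[0,0.003,0]]}}

```text
t: 46.6
ee_pos: [625.7, -6.0, 112.9]
orientation: [-3.115, -0.123, -0.012]
ft_force: [5.9, -3.2, -1.0]
width: 36.0
```

>>> {"api": "jog_arm", "payload": {"travel": [[-0.002,0,0],[-0.004,0,0],[-0.005,0,0],[-0.006,0,0],[-0.007,0,0],[-0.008,0,0],[-0.009,0.001,0],[-0.01,0.001,-0.001],[-0.01,0.002,-0.001],[-0.01,0.002,-0.001]], "dr": [[0,0,0],[0,0.003,0],[0,0.003,0],[0,0.003,0],[0,0.003,0],[0,0.003,0],[0,0.003,0],[0,0.003,0],[0,0.003,0],[0,0.003,0]]}}

```text
t: 47.6
ee_pos: [622.9, -6.1, 113.0]
orientation: [-3.116, -0.122, -0.008]
ft_force: [5.7, -4.1, -0.7]
width: 36.0
```

>>> {"api": "jog_arm", "payload": {"travel": [[-0.002,0,0],[-0.004,0,0],[-0.005,0,0],[-0.006,0.001,0],[-0.007,0.001,0],[-0.008,0.002,0],[-0.009,0.002,0],[-0.0095,0.003,-0.001],[-0.0095,0.003,-0.001],[-0.0095,0.003,-0.001]], "dr": [[0,0,0],[0,0.002,0],[0,0.002,0],[0,0.002,0],[0,0.002,0],[0,0.002,0],[0,0.002,0],[0,0.002,0],[0,0.002,0],[0,0.002,0]]}}

```text
t: 48.6
ee_pos: [620.5, -5.7, 113.1]
orientation: [-3.117, -0.122, -0.008]
ft_force: [5.9, -2.5, -1.2]
width: 36.1
```

>>> {"api": "jog_arm", "payload": {"travel": [[-0.002,0,0],[-0.004,0,0],[-0.005,0,0],[-0.006,0.001,0],[-0.007,0.001,0],[-0.008,0.001,0],[-0.009,0.002,0],[-0.009,0.002,-0.001],[-0.009,0.002,-0.001],[-0.009,0.002,-0.001]], "dr": [[0,0,0],[0,0.002,0],[0,0.002,0],[0,0.002,0],[0,0.002,0],[0,0.002,0],[0,0.002,0],[0,0.002,0],[0,0.002,0],[0,0.002,0]]}}

```text
t: 49.6
ee_pos: [619.3, -5.6, 113.6]
orientation: [-3.118, -0.122, -0.011]
ft_force: [8.5, -3.7, -1.8]
width: 36.3
```

>>> {"api": "jog_arm", "payload": {"travel": [[-0.004,0,0],[-0.006,0,0],[-0.007,0,0],[-0.008,0.001,0],[-0.009,0.001,0],[-0.01,0.001,-0.001],[-0.0105,0.001,-0.001],[-0.0105,0.001,-0.001],[-0.0105,0.001,-0.001],[-0.0105,0.001,-0.001]], "dr": [[0,0,0],[0,0.002,0],[0,0.004,0],[0,0.005,0],[0,0.005,0],[0,0.005,0],[0,0.005,0],[0,0.005,0],[0,0.005,0],[0,0.005,0]]}}

```text
t: 50.6
ee_pos: [618.1, -5.8, 114.1]
orientation: [-3.119, -0.122, -0.009]
ft_force: [10.4, -2.0, -2.9]
width: 36.0
```

Rising steadily; one more firm step.

>>> {"api": "jog_arm", "payload": {"travel": [[-0.005,0,0],[-0.007,0,0],[-0.009,0,0],[-0.01,0,-0.001],[-0.011,0,-0.002],[-0.012,0,-0.002],[-0.013,0,-0.002],[-0.013,0,-0.002],[-0.013,0,-0.002],[-0.013,0,-0.002]], "dr": [[0,0,0],[0,0.002,0],[0,0.004,0],[0,0.005,0],[0,0.005,0],[0,0.005,0],[0,0.005,0],[0,0.005,0],[0,0.005,0],[0,0.005,0]]}}

```text
t: 51.6
ee_pos: [616.8, -6.1, 114.5]
orientation: [-3.119, -0.121, -0.009]
ft_force: [12.4, 0.0, -3.8]
width: 36.0
```

>>> {"api": "jog_arm", "payload": {"travel": [[0.012,0,0],[0.022,0,0],[0.022,0,0.08],[0.022,0,0.18],[0.0,-0.1,0.22],[-0.05,-0.22,0.22],[-0.1,-0.34,0.22],[-0.16,-0.46,0.22],[-0.22,-0.58,0.22],[-0.28,-0.7,0.22]], "dr": [[0,0,0],[0,0,0],[0,0,0],[0,0,0],[0,0,0],[0,0,0],[0,0,0],[0,0,0],[0,0,0],[0,0,0]]}}

```text
t: 52.6
ee_pos: [509.1, -273.7, 202.1]
orientation: [-3.118, -0.121, -0.006]
ft_force: [0.6, -0.4, 0.6]
width: 36.3
```

Run:
```python
from h import *
d=grab('top');s=grab('scene');o=telemetry.get_obs();print(o['t'],o['ee_pos'].round(0),o['ft_force'].round(1))
P=cloud(d)
for n,(hx,hy) in zip('1234',[(1,1),(-1,1),(-1,-1),(1,-1)]):
    c,q=np.cos(.189),np.sin(.189);x=573.1+50*(hx*c-hy*q);y=77.9+50*(hx*q+hy*c)
    # cover patch inside of each stud
    px,py=573.1+.72*(x-573.1),77.9+.72*(y-77.9)
    m=(np.hypot(P[...,0]-px,P[...,1]-py)<11)
    m2=(np.hypot(P[...,0]-x,P[...,1]-y)<7)&(P[...,2]>85)
    print(n,'cover z',P[m][:,2].mean().round(2),'hub z',np.median(P[m2][:,2]).round(2))
a=cv2.resize(d['pixels'][130:310,150:390],None,fx=1.6,fy=1.6);b=cv2.resize(s['pixels'][150:330,180:420],None,fx=1.6,fy=1.6)
cv2.imwrite('pics/c4.png',np.hstack([a,b])[...,::-1])
```

```text
52.7 [ 508. -277.  202.] [0.7 0.4 0.3]
1 cover z 74.6 hub z 97.08
2 cover z 75.62 hub z 95.84
3 cover z 76.35 hub z 97.15
4 cover z 75.45 hub z 96.6
```

View pics/c4.png

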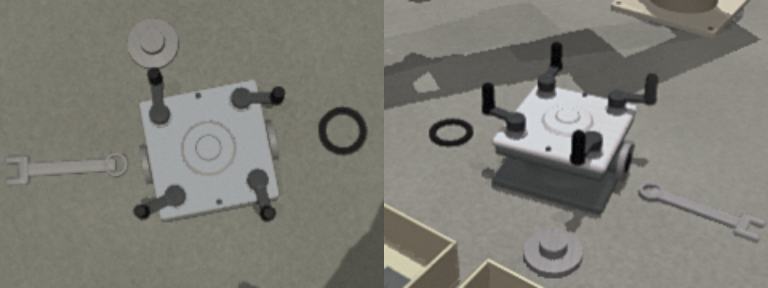

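Run:
```python
from h import *
ds=[cloud(grab('top')) for _ in range(3)];P=np.mean(ds,0)
r=np.hypot(P[...,0]-573,P[...,1]-78)
def fit(m):
    q=P[m];A=np.c_[q[:,:2]-[573.1,77.9],np.ones(len(q))];x=np.linalg.lstsq(A,q[:,2],rcond=None)[0];return x
b=fit((r>120)&(r<220)&(abs(P[...,2])<5)); c=fit((r<55)&(r>33)&(abs(P[...,2]-75)<5))
print('bench',b.round(4),'cover',c.round(4),'rel tilt',(c-b)[:2].round(4),'height',(c-b)[2].round(2))
```

```text
bench [-3.0000e-04 -8.0000e-04 -1.0003e+00] cover [ 1.90000e-03 -7.00000e-04  7.29371e+01] rel tilt [0.0022 0.0001] height 73.94
```

```bash
python3 -c "
from h import *
print(ticket.close_job(),telemetry.get_obs()['t'])"
```

```text
the job is handed in; nothing more can be done
the job is handed in; nothing more can be done
```

The pump cover is closed: all four levers are on their firm stops, the gripper is clear of everything, and the job is handed in. It finished at about 53 s of the 72 s allowed.

- **How it was done:** I straddled each grip post with the half-open gripper. I turned the levers crosswise (1, 3, 2, 4) about 0.65 rad each, then took them home in the same order. The tilt was kept down by that order and not measured on the way.
- **Stops:** Turning took about 5–7 N. At each stop the force rose steadily, and I let go at about 13.5, 13, 13 and 12.4 N for levers 1, 3, 2 and 4. Each lever turned about 1.3–1.38 rad from its start, as expected.
- **Final check:** From a plane fit to the top camera's depth readings, the cover's top is 73.9 mm above the bench, against 74 mm when home. Its tilt is about 0.002 rad. The spanner, seal ring and blank flange look undisturbed.
- **Disagreements:** A first check of single patches near each corner scattered from 74.6 to 76.4 mm. I put that down to depth noise, because the plane fit did not show it. The force also rose only 1–2.5 N per mm at the stops, not the 4.5 quoted. I blame flex in the arm and fingers.
- **Numbering:** The camera can't tell the housing's yaw of 11° from 191°, so the numbers could be swapped across the diagonals. The order is crosswise either way.

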